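Hold the magnetised riveting plate over the demagnetiser gap

ROBOT

A 6-joint arm with a two-finger parallel gripper is mounted at the origin on the work surface. World frame = base frame: x ahead of the robot, y to its left, z up, the work surface at z = 0. Lengths are in m, angles in rad, forces in N, time in s.
With the tool pointing down it reaches from about 0.25 to 0.725 m from the base axis. Payload 4 kg.
Tool frame: the origin (TCP) lies on the centre line of the jaws, within the pads' length; the fingertips stand 22 mm ahead of it and the grasp point (between the pads) lies 3 mm ahead of it; z points along the fingers, y is the line along which they close (so a half turn about z gives the same grasp; the last joint's range is limited). The gripper opens to 85 mm and grips with 20 to 120 N. Pads are 22 mm wide; open, the fingers measure 114 mm over their backs; the gripper's body (76 mm by 85 mm) begins 54 mm behind the grasp point. The pads swing forward as they close: fully open they stand 13 mm farther back than shut.
Start: joints at [-1.196, 0.241, 0.005, 1.335, 0, 1.571], TCP at [0.183, -0.465, 0.253] pointing down, gripper open.
Joint ranges: [-2.72, 2.72], [-1.05, 1.87], [-1.09, 1.28], [-1.99, 2.15], [-1.42, 1.44], [-3.14, 3.14]. Speed limits (rad/s): [2.79, 2.79, 3.14, 3.14, 3.14, 3.14].

INTERFACE

Orientations are given as a unit quaternion [x, y, z, w].
In Python, from workcell import bot gives the robot as it stands.
- The arm moves only by the shell command python3 -m inch 'ROWS'. ROWS is JSON, one flat list of numbers, 7 for each row, row after row: the shift along the world's x, y, z in mm, then the turn, a rotation vector about the world's x, y, z in rad, then the opening in per cent of the stroke, from 0 (shut) to 100 (fully open). A call has 1 to 8 rows; each row is the pose to reach, as a shift and turn from the pose commanded when the call began; what a row does not reach only later rows make up. A row lasts 1/12 s, in which the tool goes at most 41.7 mm and 7.16 degrees, less where a joint would pass 70% of its speed; a pose out of reach is approached as far as the arm can. A call with a gripper value outside its range is refused whole. The fingers move at their own pace and stop on an object; the grip force is fixed at half the most. Time passes only in rows, so rows that repeat a pose let the fingers close. It gives the time, the measured TCP pose, the force, the opening and the grip force at its end, in the units of the state.
- bot.get_obs(): the state, without advancing time (a new reading comes with each control period).
- bot.camera(name): name is "side" or "top"; returns the picture (480x640x3 uint8, blue, green, red); there is no depth.
- bot.camera_info(name): a dict with "intrinsics" (3x3 intrinsics, pixels), "distortion" ([k1, k2, p1, p2, k3] as OpenCV has them; the pictures are not rectified), "camera_from_world" (4x4, takes a point from world to camera coordinates). Camera axes: x right, y down, z forward; pixel columns grow to the right and rows downward; lengths in m; the calibration is good to about 2 mm. A picture is of the moment at which its call begins. camera_info takes no time and is no camera call.
- bot.job_done(): hands the job in; it is judged then, once.
Trained networks look in the newest picture that a camera, given by its name, has taken for a name from the list of things; names that differ only in an ending like _2 or _b are one class to them, and where a whole thing is asked for, a point or a joint stands for the part that bears it (a point fixed in the world has none). Each returns a list of dicts, best first, with "confidence" (0 to 1); they miss things now and then, are a little off and sometimes report something else, mostly with a low value. They report only what shows in the picture. A call takes as long as a camera call. They do not tell look-alikes from the thing itself.
- bot.silhouettes(camera, target): "mask" (480x640 bool, what is visible of it) and "uv" ([column, row] in pixels, amid what is visible of it).
- bot.spot_point(camera, target): "uv" ([column, row] in pixels: a listed point, or the origin of a listed thing).
The state is a dict: "clock": time; "joint_pos": joint angles; "joint_vel": joint speeds; "tau": joint torques, N m; "eef_pos": TCP position; "tool_rot": TCP orientation; "ft_force": force on the tool from outside, world axes, zero at the start; "ft_torque": the same for the moment, N m; "grip_width": finger opening in m; "grasp_force": force on a finger pad.
Only numpy, scipy, OpenCV 4.12 (cv2) and the standard library are available. Lean on these libraries where they do the work, as an engineer would, in place of code of your own. Each camera call takes 0.05 s, during which the arm holds its last target. There are 200 camera calls.

TASK

The steel riveting plate lying flat on the bench has become magnetised. Stand it upright on the bench on one of its short thin edges and let go of it, then take it again, carry it over the mainspring winder to the blue demagnetiser, and finish while holding it still, upright, about a centimetre above the two poles, centred over the gap between them with its broad faces running along the gap; do not put it down or let go. Touch neither the winder nor the demagnetiser, with plate or robot, and leave everything else on the bench where it is.

Things in the scene. Friction and masses are not known exactly. Their poses are not given: they have to be found in the camera images.
- plate: loose bright steel riveting plate dotted with dark holes, 80 x 60 x 16 mm, about 0.5 kg, lying flat at the start. Origin at its centre; x axis along the 80 mm length, y along the 60 mm width, z through the 16 mm thickness; faces and ends alike. The bench to its left is clear. Stood on a short (60 x 16 mm) edge its x axis is vertical, its origin 40 mm above the bench
- demagnetiser: fixed demagnetiser: blue housing 110 mm (its x) x 130 mm (its y) x 46 mm high; on top two bare metal pole bars 28 mm (x) x 90 mm (y), tops 60 mm above the bench, with a dark gap 24 mm wide and 14 mm deep between them along y. Origin at the centre of its underside, z up. It stands to the robot's right of the winder, the plate starts to the left of it
- gap (a point): point in the middle of the demagnetiser's gap, level with the tops of the two poles (60 mm above the bench); its y axis runs along the gap
- winder: fixed black cast iron mainspring winder, 340 mm long along its x axis (roughly away from the robot), 50 mm wide, up to 100 mm high; on its -y side a side lever, fixed, reaches 53 mm from the middle line, with a red ball whose top is 135 mm above the bench. Origin at the centre of its underside, z up
- barrel: loose brass mainspring barrel standing on the bench, 52 mm across, 38 mm high; origin at the centre of its underside. Leave alone
- die: loose brown tortoiseshell-finished crystal press die, 44 mm across, 40 mm high; origin at the centre of its underside. Leave alone
- bench_block: loose dark steel bench block 50 x 50 x 24 mm; origin at the centre of its underside. Leave alone
- bob: loose red lacquered pendulum bob lying flat, 72 mm across, 18 mm high; origin at the centre of its underside. Leave alone
- parts_dish: loose green glass dish 70 mm across, 22 mm high; origin at the centre of its underside. Leave alone
- oil_jar: loose amber jar 40 mm across, 55 mm high; origin at the centre of its underside. Leave alone
Not all that is in view belongs to the job. Of the things that look like the plate, the smaller one is meant. Several things look just like the demagnetiser: the one meant starts farthest to the robot's left.

How it is judged:
By the outcome, as a careful person would: the job done as asked, in the order asked, and still so for the second after the job is handed in, while the arm keeps its last pose, push and grip.
It also fails if it takes over 67 s, if anything falls off the work surface, if the arm or the gripper's body presses on something with over 40 N, if the wrist force passes 120 N, or if a joint passes its speed limit or range.

## Working session

There is one attempt and no reset: what is moved stays moved. The work goes in short steps, Python scripts to look and compute and a shell command to move; the robot and the scene stay as the last step left them, time stands still between calls to the robot, and variables do not carry over. Pictures are saved under pics/ and viewed, at most 10 in all, crops included, and the job is handed in when it is done.

```bash
mkdir -p pics; ls
python3 - <<'E'
from workcell import bot
import cv2,numpy as np
for c in("top","side"):
    im=bot.camera(c); cv2.imwrite(f"pics/{c}0.png",im)
    i=bot.camera_info(c); print(c,np.round(i["intrinsics"],1).tolist(),i["distortion"],np.round(i["camera_from_world"],4).tolist())
    for t in("plate","demagnetiser","winder","gap"):
        for d in bot.silhouettes(c,t): print(c,t,round(d["confidence"],2),np.round(d["uv"]),d["mask"].sum())
o=bot.get_obs();print(o["clock"],o["eef_pos"],o["tool_rot"],o["grip_width"],o["ft_force"])
E
```

```text
pics
top [[598.8, 0.0, 316.6], [0.0, 598.8, 239.7], [0.0, 0.0, 1.0]] [-0.02188106  0.          0.          0.          0.        ] [[0.0126, -0.9997, -0.0199, -0.0247], [-0.9971, -0.0111, -0.0748, 0.5518], [0.0745, 0.0208, -0.997, 1.3735], [0.0, 0.0, 0.0, 1.0]]
top plate 0.8 [184. 256.] 930
top plate 0.63 [135. 192.] 1631
top demagnetiser 0.8 [515. 283.] 3055
top demagnetiser 0.66 [426. 263.] 2903
top winder 0.69 [305. 222.] 3309
top gap 0.88 [424. 261.] 2944
top gap 0.76 [515. 285.] 2957
top gap 0.24 [258. 280.] 377
side [[615.7, 0.0, 327.8], [0.0, 615.7, 237.0], [0.0, 0.0, 1.0]] [0.06100958 0.         0.         0.         0.        ] [[0.9303, 0.3667, 0.0107, -0.4994], [0.2212, -0.5371, -0.814, -0.0548], [-0.2928, 0.7596, -0.5808, 1.8984], [0.0, 0.0, 0.0, 1.0]]
side plate 0.92 [353. 204.] 353
side demagnetiser 0.96 [272. 310.] 2292
side demagnetiser 0.77 [214. 359.] 2926
side winder 0.72 [350. 253.] 3031
side winder 0.22 [289. 269.] 350
side gap 0.9 [274. 308.] 2328
side gap 0.7 [214. 362.] 2892
0.5 [ 0.18304762 -0.46527887  0.25326622] [ 9.82492528e-01  1.86301991e-01  1.54650936e-06 -3.33989691e-05] 0.08553489268067056 [ 0.103176    0.6896148  -0.38199001]
```

View pics/top0.png

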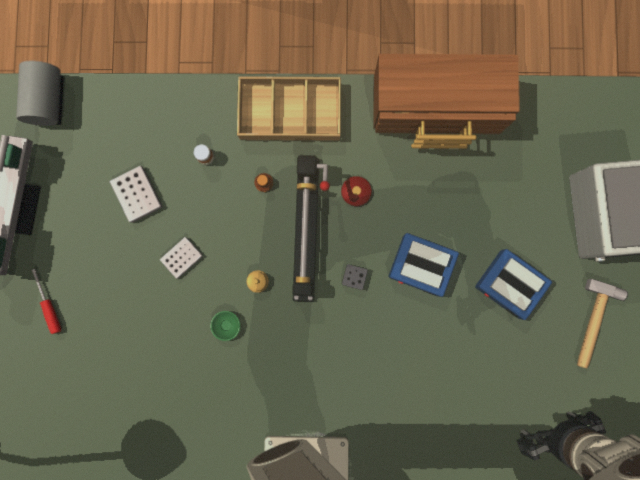

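View pics/side0.png

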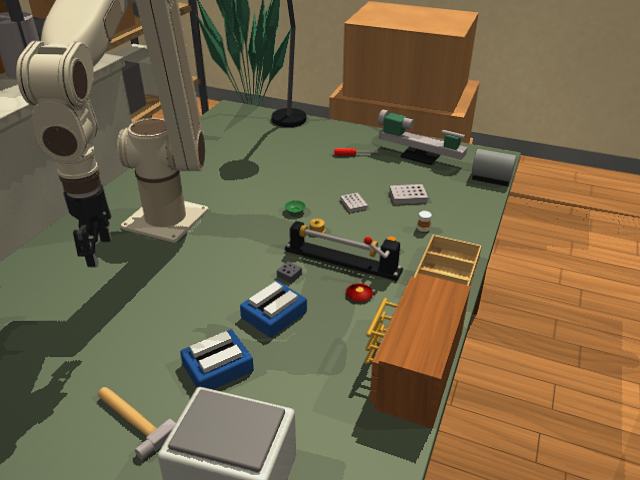

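The top picture shows the robot base at about (306,470), with image up being +x and image left being +y. There are two plate candidates: (181,258), small, and (135,193), large. The smaller one is meant, so it is (181,258). There are two demagnetiser candidates: (426,264) and (515,284). The one farthest left is meant, so it is (426,264). Next I confirm both in one crop and fit the poses.

```bash
cat > h.py <<'E'
from workcell import bot
import cv2,numpy as np
from scipy.optimize import minimize
I={c:bot.camera_info(c) for c in("top","side")}
def proj(c,P):
    i=I[c];T=np.array(i["camera_from_world"]);R=cv2.Rodrigues(T[:3,:3].copy())[0]
    return cv2.projectPoints(np.array(P,float).reshape(-1,1,3),R,T[:3,3].copy(),np.array(i["intrinsics"]),np.array(i["distortion"]))[0][:,0]
def ray(c,uv,z):
    i=I[c];T=np.array(i["camera_from_world"])
    p=cv2.undistortPoints(np.array([[uv]],float),np.array(i["intrinsics"]),np.array(i["distortion"]))[0,0]
    d=T[:3,:3].T@[p[0],p[1],1];o=-T[:3,:3].T@T[:3,3]
    return o+d*(z-o[2])/d[2]
def box(L,W,z0,z1,p):
    c,s=np.cos(p[2]),np.sin(p[2])
    return [[p[0]+c*x-s*y,p[1]+s*x+c*y,z] for x in(-L/2,L/2) for y in(-W/2,W/2) for z in(z0,z1)]
def render(c,boxes,S=4):
    m=np.zeros((480*S,640*S),np.uint8)
    for b in boxes: cv2.fillConvexPoly(m,cv2.convexHull(np.round(proj(c,b)*S+S/2-.5).astype(np.int32)),1)
    return cv2.resize(m.astype(np.float32),(640,480),interpolation=cv2.INTER_AREA)
def fit(masks,mk,p0,sc=(.006,.006,.1)):
    def f(q):
        p=np.array(q)*sc+p0;e=0
        for c,m in masks.items():
            r=render(c,mk(p));e+=np.minimum(r,m).sum()/np.maximum(r,m).sum()
        return -e/len(masks)
    r=min((minimize(f,[0,0,a],method="Nelder-Mead",options=dict(initial_simplex=[[0,0,a],[1,0,a],[0,1,a],[0,0,a+1]],maxiter=120)) for a in(-6,-2,2,6)),key=lambda r:r.fun)
    return r.x*sc+p0,-r.fun
def pick(c,t,uv):
    d=[d for d in bot.silhouettes(c,t) if np.hypot(*(np.array(d["uv"])-uv))<20]
    return d[0]["mask"].astype(np.float32) if d else None
E
python3 - <<'E'
from h import *
ims={c:bot.camera(c) for c in I}
for t,z,L,W,boxes,uv,a0 in [("plate",.016,.08,.06,lambda p:[box(.08,.06,0,.016,p)],dict(top=(183,257),side=(353,203)),.7),
  ("demagnetiser",.05,0,0,lambda p:[box(.11,.13,0,.046,p),box(.08,.09,.046,.06,p)],dict(top=(426,264),side=(273,310)),.0),
  ]:
    M={c:pick(c,t,uv[c]) for c in I};M={c:m for c,m in M.items() if m is not None}
    p0=np.r_[ray("top",uv["top"],z)[:2],a0]
    for s in [list(M)]+[[c] for c in M]: print(t,s,*np.round(fit({c:M[c] for c in s},boxes,p0),4).tolist() if 0 else fit({c:M[c] for c in s},boxes,p0))
im=ims["top"]
# winder points, tops
for n,uv,z in[("wEndFar",(307,160),.1),("wEndNear",(303,298),.05),("ball",(324,186),.125),("jar",(263,182),.05),("barrel",(258,281),.038),("dish",(226,325),.022),("block",(354,277),.024),("bob",(356,191),.018),("gapA",(409,259),.06),("gapB",(446,271),.06)]: print(n,np.round(ray("top",uv,z),3))
a=cv2.resize(im[170:350,150:300],None,fx=2.6,fy=2.6,interpolation=3);b=cv2.resize(im[170:350,370:560],None,fx=2.1,fy=2.6,interpolation=3)
cv2.imwrite("pics/crop.png",np.hstack([a,b]))
E
```

```text
plate ['top', 'side'] [0.50802621 0.30144622 2.31309688] 0.9166377186775208
plate ['top'] [0.50817633 0.30194518 2.30823163] 0.9602078199386597
plate ['side'] [0.50527813 0.3003957  0.35982353] 0.7188267707824707
demagnetiser ['top', 'side'] [ 0.4965075  -0.26392877 -0.34630548] 0.9240061044692993
demagnetiser ['top'] [ 0.49676465 -0.26367373 -0.34090114] 0.953859269618988
demagnetiser ['side'] [ 0.49298225 -0.26088838 -0.36937091] 0.9002699255943298
wEndFar [0.723 0.004 0.1  ]
wEndNear [0.417 0.01  0.05 ]
ball [ 0.661 -0.035  0.125]
jar [0.682 0.106 0.05 ]
barrel [0.454 0.115 0.038]
dish [0.352 0.189 0.022]
block [ 0.466 -0.106  0.024]
bob [ 0.668 -0.109  0.018]
gapA [ 0.508 -0.227  0.06 ]
gapB [ 0.482 -0.31   0.06 ]
```

View pics/crop.png

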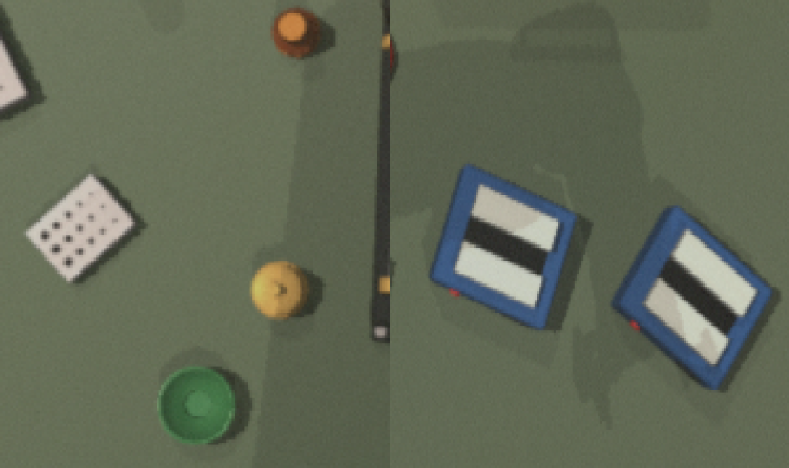

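The crop confirms it: the small plate is at crop (80,228), and the left demagnetiser at crop (505,245) is the nearer to the winder. 

The plan is to grip across the 60 mm width near the +u end with the tool tilted 25° sideways. Turning it 90° about the closing line then stands the plate up.

```bash
cat > g.py <<'E'
import sys,numpy as np
from workcell import bot
from scipy.spatial.transform import Rotation as Rn
def tool(bear,tilt):  # closing bearing deg; tilt deg of tool z toward u = bearing-90
    b=np.radians(bear);t=np.radians(tilt);w=np.array([np.cos(b),np.sin(b),0]);u=np.array([np.sin(b),-np.cos(b),0])
    z=np.sin(t)*u-np.cos(t)*np.array([0,0,1]);return Rn.from_matrix(np.c_[np.cross(w,z),w,z])
def delta(gp,bear,tilt): # gp: desired grasp point
    R=tool(bear,tilt);p=np.array(gp)-.003*R.as_matrix()[:,2];o=bot.get_obs()
    print("d_mm",np.round((p-o["eef_pos"])*1000,1),"turn",np.round((R*Rn.from_quat(o["tool_rot"]).inv()).as_rotvec(),3),"tcp",np.round(o["eef_pos"],4),"q",np.round(o["joint_pos"],2),"F",np.round(o["ft_force"],1),"w",round(o["grip_width"],4),"gf",round(o["grasp_force"],1),"t",round(o["clock"],2))
if __name__=="__main__":
    a=list(map(float,sys.argv[1:]));delta(a[:3],a[3],a[4])
E
python3 g.py .520 .288 .12 42.4 0; python3 -m inch '[0,0,60,0,0,0,100, 0,0,60,0,0,0,100]'
```

```text
d_mm [ 336.9  753.3 -130.3] turn [-0.     0.     1.936] tcp [ 0.1831 -0.4653  0.2533] q [-1.2   0.24  0.01  1.34  0.    1.57] F [-1.2  0.8 -1.1] w 0.0856 gf 0.0 t 0.8
clock: 0.97
eef_pos: [0.1827, -0.4643, 0.3144]
tool_rot: [0.982, 0.186, -0.0, -0.001]
ft_force: [0.3, -1.0, 1.8]
grip_width: 0.0857
grasp_force: 0.0
```

```bash
python3 -m inch '[135,300,0,0,0,0.97,100, 135,300,0,0,0,0.97,100, 135,300,0,0,0,0.97,100, 135,300,0,0,0,0.97,100, 135,300,0,0,0,0.97,100, 135,300,0,0,0,0.97,100, 135,300,0,0,0,0.97,100, 135,300,0,0,0,0.97,100]'; python3 -m inch '[135,300,0,0,0,0.96,100, 135,300,0,0,0,0.96,100, 135,300,0,0,0,0.96,100, 135,300,0,0,0,0.96,100, 135,300,0,0,0,0.96,100, 135,300,0,0,0,0.96,100, 135,300,0,0,0,0.96,100, 135,300,0,0,0,0.96,100]' ; python3 g.py .520 .288 .10 42.4 -25
```

```text
clock: 1.63
eef_pos: [0.3183, -0.1632, 0.3136]
tool_rot: [0.781, 0.625, 0.0, 0.0]
ft_force: [0.4, 0.7, -0.4]
grip_width: 0.0853
grasp_force: 0.0
clock: 2.3
eef_pos: [0.4536, 0.1374, 0.3134]
tool_rot: [0.403, 0.915, 0.0, 0.0]
ft_force: [0.8, 0.8, -0.1]
grip_width: 0.0855
grasp_force: 0.0
d_mm [  67.3  149.7 -210.7] turn [ 0.322  0.295 -0.001] tcp [0.4536 0.1374 0.3134] q [0.29 0.17 0.07 1.47 0.   1.12] F [ 0.8  0.8 -0.1] w 0.0855 gf 0.0 t 2.3
```

```bash
python3 -m inch '[67,150,-211,0.322,0.295,0,100, 67,150,-211,0.322,0.295,0,100, 67,150,-211,0.322,0.295,0,100, 67,150,-211,0.322,0.295,0,100, 67,150,-211,0.322,0.295,0,100, 67,150,-211,0.322,0.295,0,100, 67,150,-211,0.322,0.295,0,100, 67,150,-211,0.322,0.295,0,100]'
python3 - <<'E'
from h import *
for c in I: cv2.imwrite(f"pics/{c}1.png",cv2.resize((im:=bot.camera(c))[(slice(190,320) if c=="top" else slice(120,250)),(slice(110,280) if c=="top" else slice(280,450))],None,fx=3,fy=3))
cv2.imwrite("pics/p1.png",np.vstack([cv2.imread("pics/top1.png")[:299],cv2.imread("pics/side1.png")[:299]]))
E
python3 g.py .520 .288 .024 42.4 -25
```

```text
clock: 2.97
eef_pos: [0.5179, 0.2857, 0.0977]
tool_rot: [0.396, 0.892, 0.084, -0.201]
ft_force: [-1.4, 0.3, 0.6]
grip_width: 0.0855
grasp_force: 0.0
d_mm [  1.2   2.4 -75.9] turn [ 0.003 -0.004  0.005] tcp [0.5196 0.2846 0.1026] q [0.32 0.66 0.17 1.28 0.4  1.11] F [ 0.7 -0.1  0.6] w 0.0853 gf 0.0 t 3.07
```

View pics/p1.png

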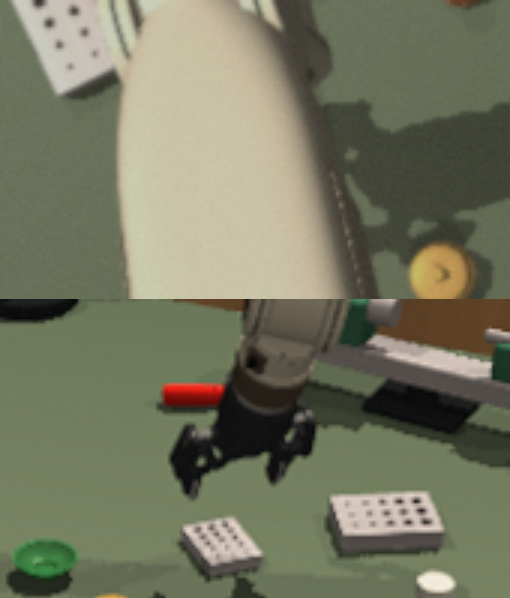

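The top crop has the forearm hiding the plate. The side crop shows the open gripper above the small plate at crop (220,545), with its fingers straddling it.

```bash
python3 -m inch '[1,2,-30,0,0,0,100, 1,2,-55,0,0,0,100, 1,2,-70,0,0,0,100, 1,2,-76,0,0,0,100, 1,2,-76,0,0,0,100, 1,2,-76,0,0,0,100]'; python3 g.py .520 .288 .024 42.4 -25;  python3 -m inch '[0,0,-2,0,0,0,100, 0,0,-2,0,0,0,100, 0,0,-4,0,0,0,100, 0,0,-4,0,0,0,100]'; python3 g.py .520 .288 .024 42.4 -25
```

```text
clock: 3.57
eef_pos: [0.5222, 0.2865, 0.0287]
tool_rot: [0.397, 0.892, 0.088, -0.198]
ft_force: [0.1, 0.6, 0.5]
grip_width: 0.0855
grasp_force: 0.0
d_mm [-1.4  0.6 -1.9] turn [0.001 0.    0.006] tcp [0.5222 0.2865 0.0287] q [0.32 0.73 0.11 1.13 0.4  1.12] F [0.1 0.6 0.5] w 0.0855 gf 0.0 t 3.57
clock: 3.9
eef_pos: [0.5213, 0.2868, 0.0228]
tool_rot: [0.397, 0.892, 0.087, -0.198]
ft_force: [0.4, -0.7, -0.3]
grip_width: 0.0854
grasp_force: 0.0
d_mm [-0.5  0.3  3.9] turn [ 0.002 -0.002  0.005] tcp [0.5213 0.2868 0.0228] q [0.32 0.74 0.1  1.12 0.4  1.12] F [ 0.4 -0.7 -0.3] w 0.0854 gf 0.0 t 3.9
```

```bash
python3 -m inch '[0,0,0,0,0,0,70, 0,0,0,0,0,0,55, 0,0,0,0,0,0,40, 0,0,0,0,0,0,20, 0,0,0,0,0,0,20, 0,0,0,0,0,0,20]'; python3 g.py .520 .288 .024 42.4 -25
```

```text
clock: 4.4
eef_pos: [0.5212, 0.2865, 0.0227]
tool_rot: [0.397, 0.892, 0.086, -0.198]
ft_force: [-0.3, -2.3, 4.6]
grip_width: 0.0582
grasp_force: 65.8
d_mm [-0.4  0.6  4. ] turn [ 0.002 -0.002  0.006] tcp [0.5212 0.2865 0.0227] q [0.32 0.74 0.1  1.12 0.4  1.12] F [-0.3 -2.3  4.6] w 0.0582 gf 65.8 t 4.4
```

```bash
python3 -m inch '[0,0,10,0,0,0,20, 0,0,30,0,0,0,20, 0,0,55,0,0,0,20, 0,0,80,0,0,0,20, 0,0,100,0,0,0,20, 0,0,110,0,0,0,20, 0,0,110,0,0,0,20]'; python3 -m inch '[0,0,0,-0.07,-0.065,0,20, 0,0,0,-0.15,-0.137,0,20, 0,0,0,-0.23,-0.21,0,20, 0,0,0,-0.31,-0.283,0,20, 0,0,0,-0.39,-0.356,0,20, 0,0,0,-0.47,-0.429,0,20, 0,0,0,-0.53,-0.484,0,20, 0,0,0,-0.58,-0.53,0,20]'; python3 g.py .520 .288 .1 42.4 65
```

```text
clock: 4.98
eef_pos: [0.5223, 0.2873, 0.1345]
tool_rot: [0.396, 0.892, 0.088, -0.197]
ft_force: [0.6, -0.2, -3.8]
grip_width: 0.0583
grasp_force: 65.6
clock: 5.65
eef_pos: [0.5189, 0.287, 0.1301]
tool_rot: [0.399, 0.9, -0.071, 0.159]
ft_force: [-0.1, -0.2, -4.6]
grip_width: 0.0585
grasp_force: 65.5
d_mm [ -0.7   3.  -28.8] turn [-0.579 -0.529  0.005] tcp [0.5189 0.287  0.1301] q [ 0.67  0.48 -0.02  1.05 -0.35  1.5 ] F [-0.1 -0.2 -4.6] w 0.0585 gf 65.5 t 5.65
```

```bash
python3 -m inch '[0,0,0,-0.07,-0.065,0,20, 0,0,0,-0.15,-0.137,0,20, 0,0,0,-0.23,-0.21,0,20, 0,0,0,-0.31,-0.283,0,20, 0,0,0,-0.39,-0.356,0,20, 0,0,0,-0.47,-0.429,0,20, 0,0,0,-0.53,-0.484,0,20, 0,0,0,-0.58,-0.53,0,20]'; python3 g.py .520 .288 .1 42.4 65
python3 - <<'E'
from h import *
im=bot.camera("side"); a=bot.camera("top")
cv2.imwrite("pics/p2.png",np.hstack([cv2.resize(im[100:280,260:440],None,fx=2.2,fy=2.2),cv2.resize(a[170:350,90:270],None,fx=2.2,fy=2.2)]))
E
```

```text
clock: 6.32
eef_pos: [0.5191, 0.2867, 0.1289]
tool_rot: [0.341, 0.771, -0.217, 0.492]
ft_force: [-0.3, -0.0, -4.4]
grip_width: 0.0578
grasp_force: 65.7
d_mm [ -0.9   3.3 -27.6] turn [-0.     0.001  0.002] tcp [0.5191 0.2867 0.1289] q [ 0.94  0.75  0.    1.23 -1.09  2.02] F [-0.3 -0.  -4.4] w 0.0578 gf 65.7 t 6.32
```

View pics/p2.png

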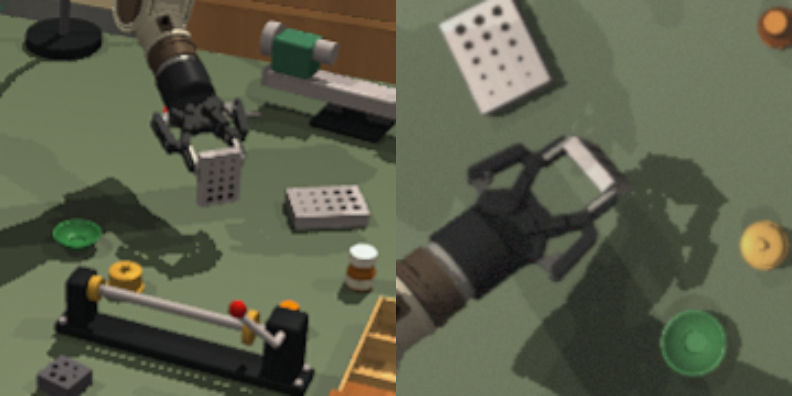

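The picture shows the plate upright in the jaws, at side crop (218,175), gripped near its top edge. The bench below it is clear. I lower it until it touches.

```bash
python3 -m inch '[0,0,-15,0,0,0,20, 0,0,-35,0,0,0,20, 0,0,-50,0,0,0,20, 0,0,-60,0,0,0,20, 0,0,-64,0,0,0,20, 0,0,-64,0,0,0,20, 0,0,-64,0,0,0,20]'; python3 -m inch '[0,0,-1,0,0,0,20, 0,0,-2,0,0,0,20, 0,0,-3,0,0,0,20, 0,0,-3,0,0,0,20]'; python3 g.py .520 .288 .1 42.4 65
```

```text
clock: 7.0
eef_pos: [0.5213, 0.2867, 0.0687]
tool_rot: [0.343, 0.771, -0.215, 0.492]
ft_force: [1.2, -1.2, -4.7]
grip_width: 0.0584
grasp_force: 65.8
clock: 7.33
eef_pos: [0.5211, 0.2869, 0.0656]
tool_rot: [0.343, 0.771, -0.215, 0.492]
ft_force: [1.1, 0.3, -4.0]
grip_width: 0.0586
grasp_force: 65.8
d_mm [-2.9  3.1 35.7] turn [-0.004  0.005  0.003] tcp [0.5211 0.2869 0.0656] q [ 0.94  0.84 -0.02  1.11 -1.09  2.02] F [ 1.1  0.3 -4. ] w 0.0586 gf 65.8 t 7.33
```

```bash
python3 -m inch '[0,0,-1,0,0,0,20, 0,0,-2,0,0,0,20, 0,0,-2,0,0,0,20]';python3 -m inch '[0,0,-1,0,0,0,20, 0,0,-2,0,0,0,20, 0,0,-2,0,0,0,20]';python3 -m inch '[0,0,-1,0,0,0,20, 0,0,-1,0,0,0,20]' ; python3 g.py .520 .288 .1 42.4 65
```

```text
clock: 7.58
eef_pos: [0.5209, 0.2867, 0.0631]
tool_rot: [0.343, 0.771, -0.215, 0.492]
ft_force: [0.3, 0.8, -4.1]
grip_width: 0.0586
grasp_force: 65.8
clock: 7.83
eef_pos: [0.5211, 0.2867, 0.0616]
tool_rot: [0.343, 0.77, -0.215, 0.493]
ft_force: [-1.6, -0.5, -0.9]
grip_width: 0.0585
grasp_force: 66.0
clock: 8.0
eef_pos: [0.5212, 0.2867, 0.0615]
tool_rot: [0.342, 0.77, -0.216, 0.493]
ft_force: [-3.8, -2.1, 4.9]
grip_width: 0.0578
grasp_force: 66.4
d_mm [-3.1  3.4 39.8] turn [-0.002  0.006  0.002] tcp [0.5212 0.2867 0.0615] q [ 0.94  0.85 -0.02  1.1  -1.1   2.02] F [-3.8 -2.1  4.9] w 0.0578 gf 66.4 t 8.0
```

```bash
python3 -m inch '[0,0,0.5,0,0,0,20, 0,0,0.5,0,0,0,72, 0,0,0.5,0,0,0,74, 0,0,0.5,0,0,0,80, 0,0,0.5,0,0,0,90, 0,0,0.5,0,0,0,100, 0,0,0.5,0,0,0,100, 0,0,0.5,0,0,0,100]'
python3 - <<'E'
from h import *
im=bot.camera("side"); a=bot.camera("top")
cv2.imwrite("pics/p3.png",np.hstack([cv2.resize(im[130:250,290:410],None,fx=3.3,fy=3.3),cv2.resize(a[190:310,110:230],None,fx=3.3,fy=3.3)]))
E
python3 g.py .520 .288 .1 42.4 65
```

```text
clock: 8.67
eef_pos: [0.5211, 0.2867, 0.0608]
tool_rot: [0.343, 0.771, -0.215, 0.492]
ft_force: [0.7, 0.3, 0.3]
grip_width: 0.0855
grasp_force: 0.0
d_mm [-2.9  3.3 40.5] turn [-0.004  0.004  0.003] tcp [0.5211 0.2867 0.0608] q [ 0.94  0.85 -0.02  1.1  -1.09  2.02] F [ 0.1 -0.   0.4] w 0.0852 gf 0.0 t 8.77
```

View pics/p3.png

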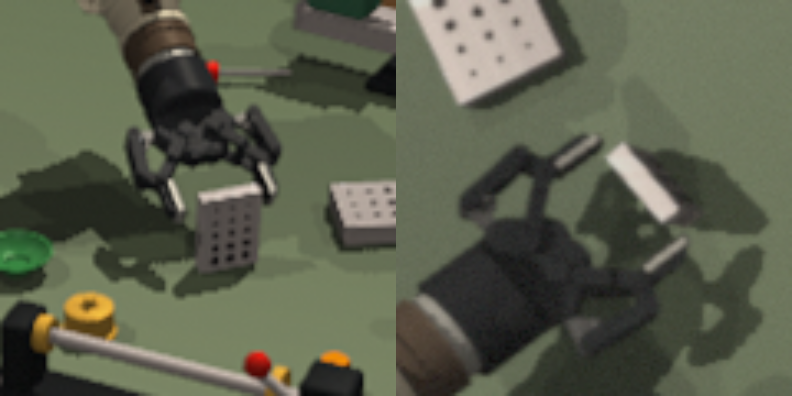

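The plate stands free and upright, at side crop (228,230) and top crop (645,185), with both fingers clear of it. I retreat along the tool axis, go up, and turn the tool to point down.

```bash
python3 -m inch '[-6,7,4,0,0,0,100, -18,20,13,0,0,0,100, -37,40,25,0,0,0,100, -55,60,50,0,0,0,100, -55,60,90,0,0,0,100, -55,60,120,0,0,0,100, -55,60,120,0,0,0,100]'
python3 -m inch '[0,0,30,0.58,0.53,0,100, 0,0,30,0.58,0.53,0,100, 0,0,30,0.58,0.53,0,100, 0,0,30,0.58,0.53,0,100, 0,0,30,0.58,0.53,0,100, 0,0,30,0.58,0.53,0,100, 0,0,30,0.58,0.53,0,100, 0,0,30,0.58,0.53,0,100]'
python3 - <<'E'
from h import *
a=bot.camera("top");b=bot.camera("side")
for c in I:
    for d in bot.silhouettes(c,"plate"): print(c,round(d["confidence"],2),np.round(d["uv"],1),d["mask"].sum())
cv2.imwrite("pics/p4.png",np.hstack([cv2.resize(b[130:250,290:410],None,fx=3.3,fy=3.3),cv2.resize(a[190:310,110:230],None,fx=3.3,fy=3.3)]))
E
python3 g.py .508 .301 .15 42.4 0
```

```text
clock: 9.35
eef_pos: [0.4671, 0.3495, 0.1871]
tool_rot: [0.344, 0.77, -0.211, 0.494]
ft_force: [0.9, 0.8, 0.4]
grip_width: 0.0854
grasp_force: 0.0
clock: 10.02
eef_pos: [0.4678, 0.3451, 0.2124]
tool_rot: [0.402, 0.899, -0.068, 0.159]
ft_force: [-0.4, -0.4, 0.4]
grip_width: 0.0854
grasp_force: 0.0
top 0.7 [136. 190.] 1716
top 0.66 [187.6 245.6] 354
side 0.84 [359.4 199.2] 462
side 0.67 [404.4 195.4] 580
side 0.19 [358.1 294.4] 370
d_mm [ 42.7 -45.8 -56.7] turn [0.259 0.235 0.005] tcp [0.4653 0.3468 0.2097] q [ 0.81  0.43  0.12  1.28 -0.35  1.65] F [-0.3  0.  -0.1] w 0.0854 gf 0.0 t 10.22
```

View pics/p4.png

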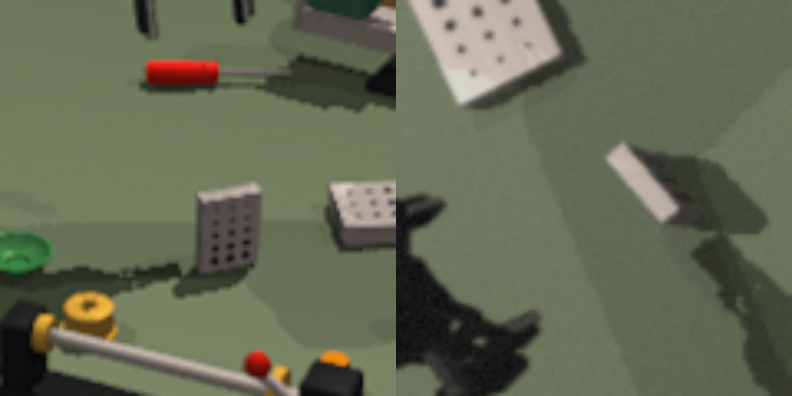

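The plate still stands by itself, with its top edge centre at pixel (185,245). I fit its pose.

```bash
python3 - <<'E'
from h import *
a=bot.camera("top");b=bot.camera("side")
M={"top":pick("top","plate",(186,246)),"side":pick("side","plate",(359,199))}
p0=np.r_[ray("top",(185.2,245.3),.08)[:2],-.83]; print("edge",p0)
for s in (["top","side"],["top"],["side"]): print(s,fit({c:M[c] for c in s},lambda p:[box(.016,.06,0,.08,p)],p0,(.004,.004,.02)))
E
python3 g.py .508 .301 .15 42.4 0
```

```text
edge [ 0.53186268  0.27471475 -0.83      ]
d_mm [ 42.7 -46.3 -56.9] turn [0.258 0.235 0.004] tcp [0.4653 0.3473 0.2099] q [ 0.81  0.43  0.12  1.28 -0.35  1.65] F [ 0.1  0.4 -0.2] w 0.0854 gf 0.0 t 10.42Traceback (most recent call last):
  File "<stdin>", line 5, in <module>
  File "h.py", line 26, in fit
    r=min((minimize(f,[0,0,a],method="Nelder-Mead",options=dict(initial_simplex=[[0,0,a],[1,0,a],[0,1,a],[0,0,a+1]],maxiter=120)) for a in(-6,-2,2,6)),key=lambda r:r.fun)
  File "h.py", line 26, in <genexpr>
    r=min((minimize(f,[0,0,a],method="Nelder-Mead",options=dict(initial_simplex=[[0,0,a],[1,0,a],[0,1,a],[0,0,a+1]],maxiter=120)) for a in(-6,-2,2,6)),key=lambda r:r.fun)
           ~~~~~~~~^^^^^^^^^^^^^^^^^^^^^^^^^^^^^^^^^^^^^^^^^^^^^^^^^^^^^^^^^^^^^^^^^^^^^^^^^^^^^^^^^^^^^^^^^^^^^^^^^^^^^^^^^^^^^^
    res = _minimize_neldermead(fun, x0, args, callback, bounds=bounds,
                               **options)
    fsim[k] = func(sim[k])
              ~~~~^^^^^^^^
    fx = function(np.copy(x), *(wrapper_args + args))
  File "h.py", line 24, in f
    r=render(c,mk(p));e+=np.minimum(r,m).sum()/np.maximum(r,m).sum()
                         ~~~~~~~~~~^^^^^
TypeError: '<=' not supported between instances of 'float' and 'NoneType'
```

```bash
python3 g.py .5315 .275 .13 42.4 0; python3 -m inch '[20,-22,0,0.259,0.235,0.004,100, 40,-44,0,0.259,0.235,0.004,100, 67,-72,-20,0.259,0.235,0.004,100, 67,-72,-50,0.259,0.235,0.004,100, 67,-72,-74,0.259,0.235,0.004,100, 67,-72,-77,0.259,0.235,0.004,100, 67,-72,-77,0.259,0.235,0.004,100]';python3 g.py .5315 .275 .058 42.4 0
```

```text
d_mm [ 66.2 -72.3 -76.9] turn [0.258 0.235 0.004] tcp [0.4653 0.3473 0.2099] q [ 0.81  0.43  0.12  1.28 -0.35  1.65] F [ 0.1  0.4 -0.2] w 0.0854 gf 0.0 t 10.42
clock: 11.0
eef_pos: [0.5315, 0.274, 0.1316]
tool_rot: [0.405, 0.914, -0.001, -0.002]
ft_force: [0.4, -0.4, -0.5]
grip_width: 0.0854
grasp_force: 0.0
d_mm [  0.    1.  -70.6] turn [ 0.001 -0.004  0.002] tcp [0.5315 0.274  0.1316] q [0.48 0.51 0.08 1.14 0.   1.31] F [ 0.4 -0.4 -0.5] w 0.0854 gf 0.0 t 11.0
```

```bash
python3 -m inch '[0,1,-15,0,0,0,100, 0,1,-35,0,0,0,100, 0,1,-55,0,0,0,100, 0,1,-66,0,0,0,100, 0,1,-71,0,0,0,100, 0,1,-71,0,0,0,100, 0,1,-71,0,0,0,100]';python3 g.py .5315 .275 .058 42.4 0; python3 -m inch '[0,0,0,0,0,0,76, 0,0,0,0,0,0,72, 0,0,0,0,0,0,68, 0,0,0,0,0,0,60, 0,0,0,0,0,0,20, 0,0,0,0,0,0,20, 0,0,0,0,0,0,20]';python3 g.py .5315 .275 .058 42.4 0
```

```text
clock: 11.58
eef_pos: [0.5335, 0.2767, 0.0641]
tool_rot: [0.404, 0.915, 0.001, 0.001]
ft_force: [0.7, 0.5, 0.4]
grip_width: 0.0856
grasp_force: 0.0
d_mm [-2.  -1.7 -3.1] turn [-0.002  0.002  0.001] tcp [0.5335 0.2767 0.0641] q [ 0.48  0.57 -0.01  0.99  0.    1.31] F [0.7 0.5 0.4] w 0.0856 gf 0.0 t 11.58
clock: 12.17
eef_pos: [0.5335, 0.2757, 0.0644]
tool_rot: [0.405, 0.914, 0.001, 0.0]
ft_force: [-2.5, -1.1, 5.7]
grip_width: 0.0594
grasp_force: 64.1
d_mm [-2.  -0.7 -3.4] turn [-0.002  0.002  0.003] tcp [0.5335 0.2757 0.0644] q [ 0.48  0.57 -0.01  0.99  0.    1.31] F [-2.5 -1.1  5.7] w 0.0594 gf 64.1 t 12.17
```

```bash
python3 -m inch '[0,0,8,0,0,0,20, 0,0,25,0,0,0,20, 0,0,50,0,0,0,20, 0,0,80,0,0,0,20, 0,0,110,0,0,0,20, 0,0,140,0,0,0,20, 0,0,165,0,0,0,20, 0,0,185,0,0,0,20]'; python3 g.py .4965 -.264 .25 70.35 0; python3 -m inch '[0,-10,5,0,0,0.03,20, -2,-30,5,0,0,0.06,20, -4,-60,5,0,0,0.1,20, -6,-92,5,0,0,0.14,20, -8,-124,5,0,0,0.17,20, -10,-150,5,0,0,0.2,20, -12,-170,5,0,0,0.23,20, -12,-180,5,0,0,0.25,20]'; python3 g.py .4965 -.264 .25 70.35 0
```

```text
clock: 12.83
eef_pos: [0.5332, 0.2757, 0.2503]
tool_rot: [0.405, 0.914, 0.002, 0.0]
ft_force: [1.2, 0.3, -4.6]
grip_width: 0.059
grasp_force: 65.8
d_mm [ -36.7 -539.7    2.7] turn [-0.003  0.002  0.49 ] tcp [0.5332 0.2757 0.2503] q [0.48 0.44 0.29 1.41 0.   1.31] F [ 1.2  0.3 -4.6] w 0.059 gf 65.8 t 12.83
clock: 13.5
eef_pos: [0.5199, 0.0928, 0.2527]
tool_rot: [0.288, 0.958, -0.0, -0.001]
ft_force: [-0.3, -0.2, -4.0]
grip_width: 0.0591
grasp_force: 66.2
d_mm [-2.340e+01 -3.568e+02  3.000e-01] turn [-0.    -0.002  0.242] tcp [0.5199 0.0928 0.2527] q [0.18 0.3  0.08 1.35 0.   0.76] F [-0.3 -0.2 -4. ] w 0.0591 gf 66.2 t 13.5
```

```bash
python3 -m inch '[0,-10,0,0,0,0.03,20, -2,-30,0,0,0,0.06,20, -4,-60,0,0,0,0.1,20, -6,-92,0,0,0,0.14,20, -8,-124,0,0,0,0.17,20, -10,-150,0,0,0,0.2,20, -12,-170,0,0,0,0.22,20, -12,-180,0,0,0,0.24,20]';  python3 -m inch '[0,-10,0,0,0,0,20, -2,-30,0,0,0,0,20, -4,-60,0,0,0,0,20, -6,-92,0,0,0,0,20, -8,-124,0,0,0,0,20, -10,-150,0,0,0,0,20, -12,-170,0,0,0,0,20, -12,-177,0,0,0,0,20]'; python3 g.py .4965 -.264 .25 70.35 0
```

```text
clock: 14.17
eef_pos: [0.508, -0.0869, 0.2526]
tool_rot: [0.172, 0.985, 0.0, -0.001]
ft_force: [-0.0, 0.5, -4.7]
grip_width: 0.0595
grasp_force: 66.2
clock: 14.83
eef_pos: [0.4964, -0.2641, 0.2524]
tool_rot: [0.172, 0.985, 0.0, -0.001]
ft_force: [0.5, 0.1, -4.7]
grip_width: 0.0592
grasp_force: 66.4
d_mm [0.1 0.1 0.6] turn [-0.001 -0.001  0.004] tcp [ 0.4964 -0.2641  0.2524] q [-0.49  0.37  0.18  1.38  0.   -0.14] F [ 0.5  0.1 -4.7] w 0.0592 gf 66.4 t 14.83
```

```bash
python3 -m inch '[0,0,-15,0,0,0,20, 0,0,-40,0,0,0,20, 0,0,-65,0,0,0,20, 0,0,-85,0,0,0,20, 0,0,-98,0,0,0,20, 0,0,-103,0,0,0,20, 0,0,-103,0,0,0,20]'; python3 g.py .4965 -.264 .1314 70.35 0
python3 - <<'E'
from h import *
a=bot.camera("top");b=bot.camera("side")
for c in I:
    for t in("plate","gap"):
        for d in bot.spot_point(c,t): print(c,t,round(d["confidence"],2),np.round(d["uv"],1))
        for d in bot.silhouettes(c,t): print(c,t,'sil',round(d["confidence"],2),np.round(d["uv"],1),d["mask"].sum())
print(proj("side",[[.4965,-.264,.1248],[.4965,-.264,.06]]),proj("top",[[.4965,-.264,.06]]))
cv2.imwrite("pics/p5.png",np.hstack([cv2.resize(b[220:350,210:330],None,fx=3.3,fy=3.3),cv2.resize(a[200:330,370:490],None,fx=3.3,fy=3.3)]))
E
```

```text
clock: 15.42
eef_pos: [0.4962, -0.2601, 0.1482]
tool_rot: [0.17, 0.985, 0.002, -0.002]
ft_force: [-0.7, 0.5, -4.0]
grip_width: 0.0592
grasp_force: 66.3
d_mm [  0.3  -3.9 -13.8] turn [-0.004 -0.004 -0.   ] tcp [ 0.4962 -0.2601  0.1482] q [-0.48  0.43 -0.01  1.14  0.   -0.14] F [-0.7  0.5 -4. ] w 0.0592 gf 66.3 t 15.42
top plate 0.57 [132.7 193.3]
top plate sil 0.94 [133.8 193.7] 1751
top gap 0.77 [428.2 260.2]
top gap 0.69 [524.4 280.1]
top gap sil 0.83 [524.3 290.3] 1885
top gap sil 0.58 [407.3 268.6] 1237
top gap sil 0.33 [352.4 276.2] 467
side plate 0.93 [407.1 197.7]
side plate 0.55 [273.2 275.7]
side plate sil 0.65 [276.1 275.7] 645
side plate sil 0.63 [403.8 194.5] 670
side gap 0.92 [211.8 353.8]
side gap 0.69 [271.6 294.4]
side gap sil 0.93 [217.6 362.7] 2878
side gap sil 0.65 [273.9 310.3] 2293
[[272.43801084 276.69410234]
 [273.51186701 297.14462883]] [[425.28323194 264.27406893]]
```

View pics/p5.png

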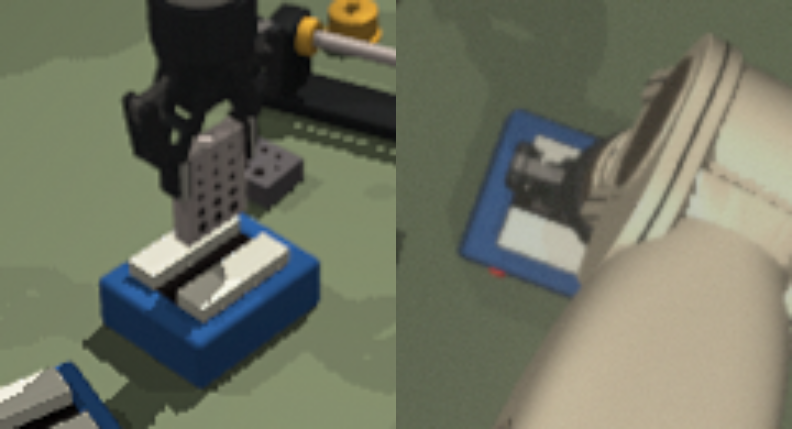

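The side crop shows the plate upright above the gap, with its faces parallel to it and its bottom about 2.5 cm above the poles. The plate centre is near side pixel (273,276). I refine the gap centre from the unobstructed first pictures.

Run:
```python
from h import *
for c,uv in(("top",(426,264)),("side",(273,308))):
    im=cv2.imread(f"pics/{c}0.png");hsv=cv2.cvtColor(im,cv2.COLOR_BGR2HSV)
    m=((hsv[...,1]<60)&(hsv[...,2]>120)).astype(np.uint8)
    k=np.zeros_like(m);cv2.circle(k,uv,36,1,-1);m=(m*k).astype(np.float32)
    def mk(p,z0=.046):
        R=[np.cos(p[2]),np.sin(p[2])]
        return [box(.028,.09,.059,.06,[p[0]+s*.026*R[0],p[1]+s*.026*R[1],p[2]]) for s in(-1,1)]
    print(c,m.sum(),fit({c:m},mk,np.array([.4965,-.264,-.343]),(.003,.003,.02)))
    print(c,"sides",fit({c:m},lambda p:[box(.028,.09,.047,.06,[p[0]+s*.026*np.cos(p[2]),p[1]+s*.026*np.sin(p[2]),p[2]]) for s in(-1,1)],np.array([.4965,-.264,-.343]),(.003,.003,.02)))
```

```text
top 1055.0 (array([ 0.49681659, -0.26352476, -0.35657472]), np.float64(0.9456205368041992))
top sides (array([ 0.49706245, -0.26438263, -0.35639828]), np.float64(0.9410120248794556))
side 920.0 (array([ 0.49407957, -0.26274815, -0.34635947]), np.float64(0.6275311708450317))
side sides (array([ 0.49079899, -0.25354058, -0.29057289]), np.float64(0.5616123080253601))
```

```bash
python3 g.py .4965 -.2635 .1314 69.9 0; python3 -m inch '[0,-3,-5,0,0,-0.008,20, 0,-3,-10,0,0,-0.008,20, 0,-3,-13,0,0,-0.008,20, 0,-3,-14,0,0,-0.008,20, 0,-3,-14,0,0,-0.008,20, 0,-3,-14,0,0,-0.008,20]'; python3 g.py .4965 -.2635 .1314 69.9 0
```

```text
d_mm [ -0.7  -2.1 -15.9] turn [-0.001  0.001 -0.008] tcp [ 0.4972 -0.2614  0.1503] q [-0.48  0.42 -0.01  1.14  0.   -0.14] F [-0.6 -1.5 -3.7] w 0.0592 gf 66.3 t 15.92
clock: 16.42
eef_pos: [0.4969, -0.2642, 0.1355]
tool_rot: [0.175, 0.985, 0.001, -0.0]
ft_force: [0.4, -0.2, -4.4]
grip_width: 0.059
grasp_force: 66.3
d_mm [-0.4  0.7 -1.1] turn [-0.002 -0.001  0.   ] tcp [ 0.4969 -0.2642  0.1355] q [-0.49  0.44 -0.03  1.11  0.   -0.14] F [ 0.4 -0.2 -4.4] w 0.059 gf 66.3 t 16.42
```

```bash
python3 -m inch '[0,0,-1,0,0,0,20, 0,0,-1,0,0,0,20, 0,0,-1,0,0,0,20, 0,0,-1,0,0,0,20, 0,0,-1,0,0,0,20, 0,0,-1,0,0,0,20, 0,0,-1,0,0,0,20, 0,0,-1,0,0,0,20]'; python3 g.py .4965 -.2635 .1314 69.9 0
python3 - <<'E'
from h import *
b=bot.camera("side")
v=cv2.resize(b[220:350,210:330],None,fx=4.5,fy=4.5,interpolation=3)
P=proj("side",box(.016,.06,.07,.15,[.4965,-.2635,-.352]))
for i in range(8):
    for j in(1,2,4):
        if not i&j: cv2.line(v,*[tuple(int(t) for t in (P[k]-[210,220]+.5)*4.5) for k in(i,i|j)],(0,0,255),1)
cv2.imwrite("pics/p6.png",v)
E
```

```text
clock: 17.08
eef_pos: [0.497, -0.2643, 0.1348]
tool_rot: [0.175, 0.985, 0.001, -0.0]
ft_force: [-0.3, -1.6, -4.1]
grip_width: 0.0591
grasp_force: 66.3
d_mm [-0.5  0.8 -0.4] turn [-0.002 -0.     0.   ] tcp [ 0.497  -0.2643  0.1348] q [-0.49  0.44 -0.03  1.1   0.   -0.14] F [-0.3 -1.6 -4.1] w 0.0591 gf 66.3 t 17.08
```

View pics/p6.png

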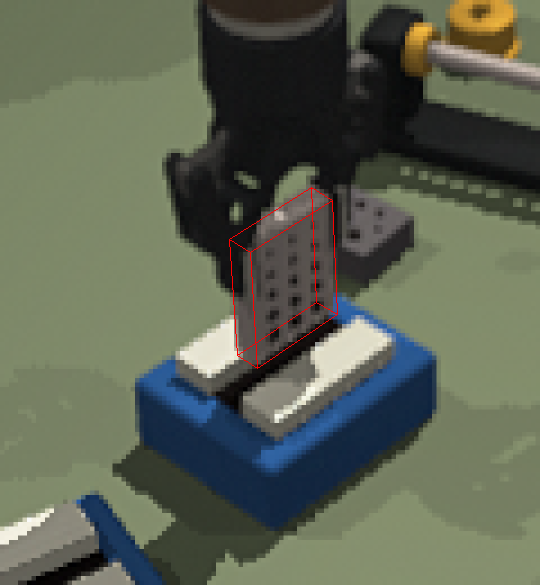

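The expected outline, drawn in red with its bottom 10 mm above the poles, matches the plate in the picture: upright and along the gap, with its bottom at about (295,350). The grip is steady and the arm is at rest, so I hand the job in.

```bash
python3 -c "
from workcell import bot
print(bot.job_done())"
```

```text
the job is handed in; nothing more can be done
None
```

I stood the plate on its short edge, let go of it, took it again, and carried it over the winder. It was handed in held still and upright about 1 cm above the poles, centred along the gap; no result was reported back.

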